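# Pack the sampling case and fasten its hasp

### The job

Pack the aluminium sampling case: swing its hasp off the catch, open the lid, and put into the case all the sampling things laid out on the bench to its left (capped vials, red-capped dropper bottle, rubber stopper and white-and-blue marker, however many of them are there today), standing or lying. Then lower the lid until it is fully shut, without slamming it, and swing the hasp fully back over the catch. Leave the white bottle, the tape roll and the screwdriver where they are.

Things in the scene. Friction and masses are not known exactly. Their poses are not given: they have to be found in the camera images.
- case: open aluminium case fixed to the bench, outside 160 (its x) x 320 (y) x 90 mm high, walls and floor 5 mm. Origin: centre of its underside. x points from its front (hasp side, toward the robot) to its back (lid hinges), y to its left, z up. In its frame the hasp's hinge axis runs along y through (-92, -55, 58) mm, the lid's hinge axis along y through (80, 0, 90.5) mm
- lid (a joint): angle of the lid, rad: 0 shut, 1.7 fully open (leaning a little back past upright). A plate 14 mm thick on the case's rim (top at 104.5 mm). Stiff hinge: it stays where it is left; 1 to 4 N at the pull bar move it. With the hasp over the catch it is held shut
- lid_pull (a point): centre of the lid's black pull bar: round, 18 mm thick, 30 mm long (along case y), on a middle arm, 30 mm before the lid's front edge, left of the middle; lid shut: at case point (-110, 55, 97.5) mm; 190 mm from the lid's hinge axis. Pinched on its two flat ends, it turns between the fingers as the lid swings
- hasp (a joint): angle of the steel hasp, rad: 0 upright against the case's front with its slot over the catch (a steel stud 8 mm square on the lid's front edge), growing as it swings toward the robot and down; 1.6 about level, its stop. Off the catch by about 0.4. Stiff hinge: it stays where it is left; about 1 N at the tab moves it
- hasp_pull (a point): middle of the hasp's tab, the grip block at its free end: 26 mm wide along case y, 10 mm thick, from 50 to 92 mm from the hinge; this point is 74 mm from the hinge axis, at hasp angle 0 at case point (-92, -55, 132) mm, above the lid's front edge. Pinched across its 26 mm, it turns between the fingers as the hasp swings
- vial_a: glass sample vial with black cap, diameter 22 mm, 59 mm tall; origin at the centre of its underside, z up along it; may be absent
- vial_c: glass sample vial with white cap, diameter 26 mm, 71 mm tall; origin at the centre of its underside, z up along it; may be absent
- bottle_drop: small amber dropper bottle with red cap, body diameter 34 mm up to 52 mm, cap diameter 20 mm, 68 mm tall; origin at the centre of its underside, z up along it; may be absent
- rubber_stopper: red-brown rubber stopper, tapered, about 25 mm diameter at its top, 28 mm tall; origin at the centre of its underside, z up along it; may be absent
- marker: white marker pen with blue cap, lying, 131 mm long (along its y), 16 mm wide, 18 mm high; origin at the middle of its underside; may be absent
- bottle_white: white bottle, diameter 48 mm, 78 mm tall: bystander, leave it; origin at the centre of its underside
- tape_roll: roll of masking tape lying flat, diameter 93 mm, 19 mm high: bystander, leave it; origin at the centre of its underside
- screwdriver: small screwdriver with green handle, lying, 130 mm long (along its y), 18 mm thick: bystander, leave it; origin at the middle of its underside

How it is judged:
On the way, in this order (a step that is already met when the one before it is completed fails the run):
1. the hasp is swung off the catch (past 1.0 rad) while the lid is shut (value of joint hasp above 1 rad and value of joint lid below 0.1 rad), for 0.2 s.
2. the lid is open (past 1.3 rad) (value of joint lid above 1.3 rad), for 0.2 s.
3. all the sampling things that are there lie in the case, with the lid open (x of vial_a in the frame of case between -0.08 and 0.08 m and y of vial_a in the frame of case between -0.16 and 0.16 m and z of vial_a in the frame of case between -0.005 and 0.085 m and x of vial_c in the frame of case between -0.08 and 0.08 m and y of vial_c in the frame of case between -0.16 and 0.16 m and z of vial_c in the frame of case between -0.005 and 0.085 m and x of bottle_drop in the frame of case between -0.08 and 0.08 m and y of bottle_drop in the frame of case between -0.16 and 0.16 m and z of bottle_drop in the frame of case between -0.005 and 0.085 m and x of rubber_stopper in the frame of case between -0.08 and 0.08 m and y of rubber_stopper in the frame of case between -0.16 and 0.16 m and z of rubber_stopper in the frame of case between -0.005 and 0.085 m and x of marker in the frame of case between -0.08 and 0.08 m and y of marker in the frame of case between -0.16 and 0.16 m and z of marker in the frame of case between -0.005 and 0.085 m and value of joint lid above 1 rad), for 0.2 s.
4. the lid is shut over them (within 0.06 rad), the hasp still off the catch (x of vial_a in the frame of case between -0.08 and 0.08 m and y of vial_a in the frame of case between -0.16 and 0.16 m and z of vial_a in the frame of case between -0.005 and 0.085 m and x of vial_c in the frame of case between -0.08 and 0.08 m and y of vial_c in the frame of case between -0.16 and 0.16 m and z of vial_c in the frame of case between -0.005 and 0.085 m and x of bottle_drop in the frame of case between -0.08 and 0.08 m and y of bottle_drop in the frame of case between -0.16 and 0.16 m and z of bottle_drop in the frame of case between -0.005 and 0.085 m and x of rubber_stopper in the frame of case between -0.08 and 0.08 m and y of rubber_stopper in the frame of case between -0.16 and 0.16 m and z of rubber_stopper in the frame of case between -0.005 and 0.085 m and x of marker in the frame of case between -0.08 and 0.08 m and y of marker in the frame of case between -0.16 and 0.16 m and z of marker in the frame of case between -0.005 and 0.085 m and value of joint lid below 0.06 rad and value of joint hasp above 0.6 rad), for 0.2 s.
5. the hasp is swung over the catch (within 0.15 rad) (value of joint hasp below 0.15 rad and value of joint lid below 0.06 rad), for 0.2 s.
At the end, for the whole second after the job is handed in: Every sampling thing that was there lies at rest inside the case (its origin between the outer faces of the walls and below 85 mm), the lid is shut to within 0.06 rad and the hasp is over the catch to within 0.15 rad (all of step 5 and x of vial_a in the frame of case between -0.08 and 0.08 m and y of vial_a in the frame of case between -0.16 and 0.16 m and z of vial_a in the frame of case between -0.005 and 0.085 m and x of vial_c in the frame of case between -0.08 and 0.08 m and y of vial_c in the frame of case between -0.16 and 0.16 m and z of vial_c in the frame of case between -0.005 and 0.085 m and x of bottle_drop in the frame of case between -0.08 and 0.08 m and y of bottle_drop in the frame of case between -0.16 and 0.16 m and z of bottle_drop in the frame of case between -0.005 and 0.085 m and x of rubber_stopper in the frame of case between -0.08 and 0.08 m and y of rubber_stopper in the frame of case between -0.16 and 0.16 m and z of rubber_stopper in the frame of case between -0.005 and 0.085 m and x of marker in the frame of case between -0.08 and 0.08 m and y of marker in the frame of case between -0.16 and 0.16 m and z of marker in the frame of case between -0.005 and 0.085 m and linear speed of each of vial_a, vial_c, bottle_drop, rubber_stopper, marker below 0.05 m/s); the robot touches nothing.
It fails at once if the white bottle is moved more than 4 cm (distance of bottle_white from where it was at the start of the episode above 0.04 m).
It fails at once if the tape roll is moved more than 4 cm (distance of tape_roll from where it was at the start of the episode above 0.04 m).
It fails at once if the screwdriver is moved more than 4 cm (distance of screwdriver from where it was at the start of the episode above 0.04 m).
It fails at once if the lid is slammed (closing faster than 3 rad/s) (velocity of joint lid below -3 rad/s).
Of vial_a, vial_c, bottle_drop, rubber_stopper, marker only 2 to 4 are there at a start; the rules pass over those that are not, and their reading is None.
At some moment in a run one of vial_a, vial_c, bottle_drop, rubber_stopper, marker may be knocked a few centimetres aside while the robot is not near it.
Once in a run the grip may slacken for a moment while it holds something.
It also fails if it takes over 210 s, if anything falls off the work surface, if the arm or the gripper's body presses on something with over 40 N, if the wrist force passes 120 N, or if a joint passes its speed limit or range.

### The arm

A 7-joint arm with a two-finger parallel gripper is mounted at the origin on a cart in front of the work surface, level with it; the furniture and walls round the work are solid. World frame = base frame: x ahead of the robot, y to its left, z up, the work surface at z = 0. Lengths are in m, angles in rad, forces in N, time in s.
With the tool pointing down it reaches from about 0.425 to 0.95 m from the base axis. Payload 16.7 kg.
Tool frame: the origin (TCP) lies midway between the tips of the shut fingers; the grasp point (between the pads) lies 19 mm behind it; z points along the fingers, y is the line along which they close (so a half turn about z gives the same grasp; the last joint's range is limited). The gripper opens to 94 mm and grips with 3 to 60 N. Pads are 16 mm wide; open, the fingers measure 119 mm over their backs; the gripper's body (75 mm by 177 mm) begins 78 mm behind the grasp point.
Start: joints at [-1.266, 0.426, 0.074, 1.606, -0.034, 1.111, -0.067], TCP at [0.296, 0.607, 0.205] pointing down, gripper open.
Joint ranges: [-2.85, 2.85], [-0.5, 2.14], [-1.23, 1.37], [0.21, 2.46], [-1.02, 4.16], [0.16, 2.05], [-2.73, 2.73]. Speed limits (rad/s): [1.89, 1.89, 2.39, 2.39, 3.01, 3.01, 3.01].

### API

Orientations are given as a unit quaternion [x, y, z, w].
In Python, from bench import r gives the robot as it stands. Calls block until the motion is done:
- r.move_to(position, orientation): joint-space move of the TCP to a pose.
- r.move_straight(position, v=0.15, rotation=None): straight line of the TCP; rotation=None keeps the orientation; v is the mean speed in m/s.
- r.move_j(angles): joint-space move.
- r.command_gripper(opening, f_grip=None): opening from 0.0 (shut) to 1.0 (fully open); f_grip is the grip in N (None keeps the last); returns when the fingers have stopped.
- r.wait(seconds).
- r.inverse_kinematics(position, orientation): joint angles nearest the present ones, or None.
- r.sense(): the state.
- r.grab_frame(name): name is "scene" or "top" or "wrist"; returns the picture (480x640x3 uint8, red, green, blue); there is no depth.
- r.calibration(name): a dict with "fx", "fy", "cx", "cy" (pixels), "distortion" ([k1, k2, p1, p2, k3] as OpenCV has them; the pictures are not rectified), "extrinsics" (4x4, takes a point from world to camera coordinates). Camera axes: x right, y down, z forward; pixel columns grow to the right and rows downward; lengths in m; the calibration is good to about 2 mm. A picture is of the moment at which its call begins: read the wrist's pose just before it. calibration takes no time and is no camera call; for the wrist camera it gives the pose at the moment of the call.
A pose or a line that the arm cannot do raises r.MotionError and nothing moves.
- r.sign_off(): hands the job in; it is judged then, once.
The state is a dict: "time": time; "q": joint angles; "dq": joint speeds; "joint_torque": joint torques, N m; "eef_pos": TCP position; "tcp_rot": TCP orientation; "ft_force": force on the tool from outside, world axes, zero at the start; "ft_torque": the same for the moment, N m; "finger_gap": opening from 0.0 (shut) to 1.0 (fully open); "finger_force": force on a finger pad.
Only numpy, scipy, OpenCV 4.12 (cv2) and the standard library are available. Lean on these libraries where they do the work, as an engineer would, in place of code of your own. Each camera call takes 0.05 s, during which the arm holds its last target. There are 200 camera calls.

## Working session

There is one attempt and no reset: what is moved stays moved. The work goes in short steps, each a Python script; the robot and the scene stay as the last script left them, time stands still between calls to the robot, and variables do not carry over. Pictures are saved under pics/ and viewed, at most 14 in all, crops included, and the job is handed in when it is done.

```bash
ls; mkdir -p pics; python3 - <<'E'
from bench import r
import cv2
s=r.sense();print(s['time'],s['eef_pos'],s['tcp_rot'],s['finger_gap'])
for n in('scene','top'):
    im=r.grab_frame(n);cv2.imwrite(f'pics/{n}0.png',im[:,:,::-1])
    c=r.calibration(n);print(n,c)
E
```

```text
pics
0.0 [0.29575172 0.60625703 0.2047652 ] [ 2.24965121e-01  9.74366602e-01 -6.40976190e-04 -9.44267453e-05] 1.0027168366884296
scene {'fx': 581.0253435540585, 'fy': 581.0253435540585, 'cx': 318.8470868541693, 'cy': 234.37167548645778, 'distortion': array([0.03847093, 0.        , 0.        , 0.        , 0.        ]), 'extrinsics': array([[ 0.63700457, -0.77084269, -0.0051692 , -0.41555098],
       [-0.50639692, -0.41339872, -0.75674544,  0.33592976],
       [ 0.58119475,  0.48466797, -0.65368924,  1.19779259],
       [ 0.        ,  0.        ,  0.        ,  1.        ]])}
top {'fx': 515.2311402899014, 'fy': 515.2311402899014, 'cx': 326.7057624834713, 'cy': 255.9059699418548, 'distortion': array([-0.07294925,  0.        ,  0.        ,  0.        ,  0.        ]), 'extrinsics': array([[ 0.02031151, -0.99974382,  0.00998698, -0.07413232],
       [-0.98705877, -0.02164105, -0.15889194,  0.59201153],
       [ 0.15906736, -0.0066304 , -0.98724547,  1.18519787],
       [ 0.        ,  0.        ,  0.        ,  1.        ]])}
```

View pics/top0.png

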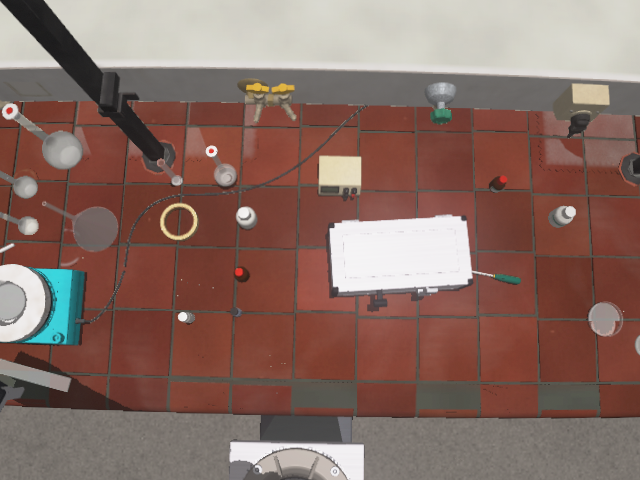

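View pics/scene0.png

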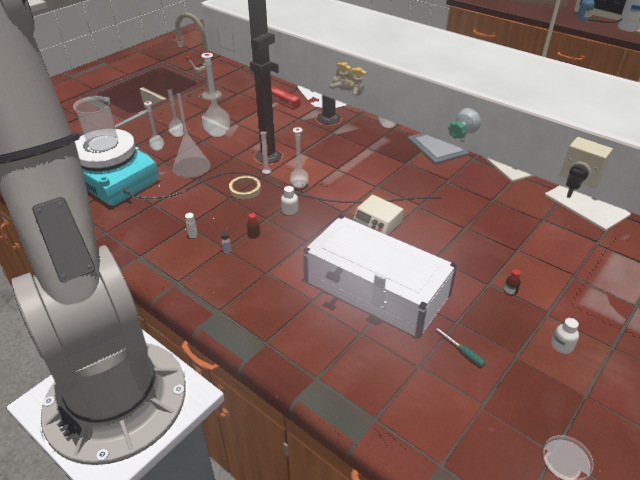

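The top view shows a white-capped vial at (186,317), a black-capped vial at (236,312), a red-capped dropper at (241,273), the case at about (330–472, 215–295) with the hasp near (422,292), and the pull bar at (377,303). I'll enlarge to refine those.

```bash
python3 - <<'E'
import cv2
im=cv2.imread('pics/top0.png')
a=cv2.resize(im[200:320,315:475],None,fx=5,fy=5,interpolation=cv2.INTER_CUBIC)
cv2.imwrite('pics/crop_case.png',a)
b=cv2.resize(im[200:340,130:310],None,fx=4,fy=4,interpolation=cv2.INTER_CUBIC)
cv2.imwrite('pics/crop_items.png',b)
E
```

```text
(no output)
```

View pics/crop_case.png

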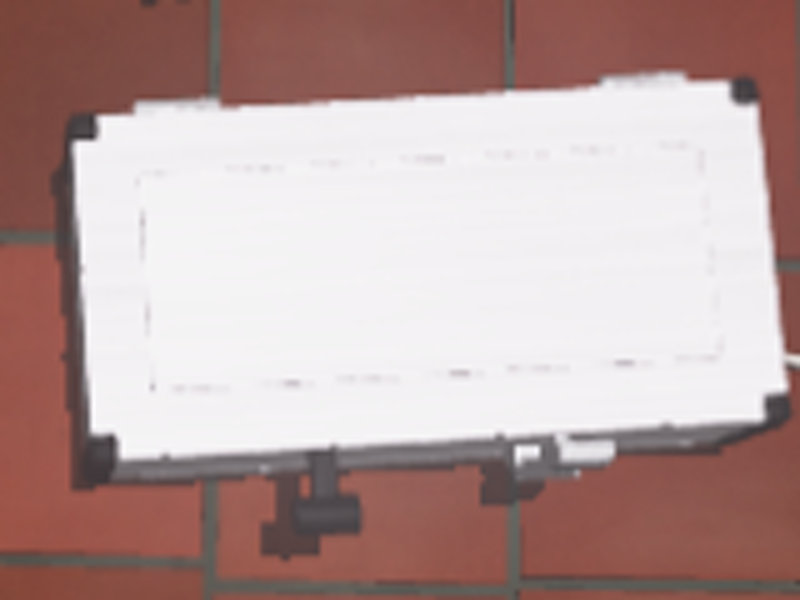

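View pics/crop_items.png

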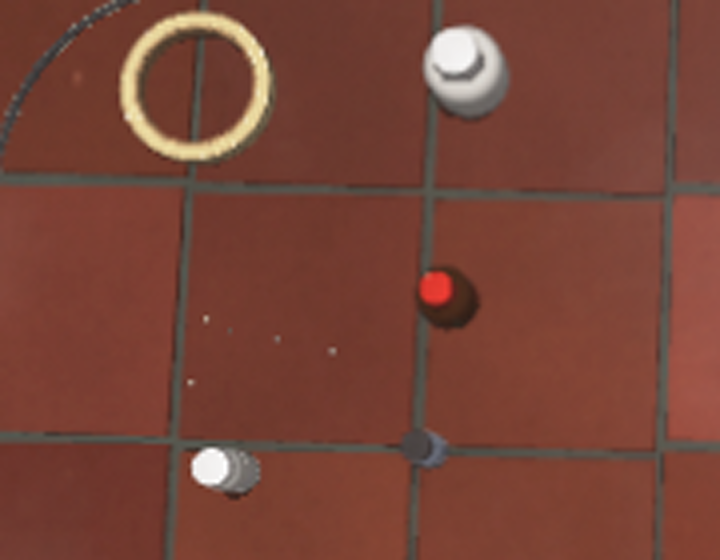

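```bash
cat > h.py <<'E'
import numpy as np, cv2
from scipy.spatial.transform import Rotation as R
from scipy.optimize import least_squares
from bench import r
def px2w(n,uv,z,c=None):
    c=c or r.calibration(n)
    K=np.array([[c['fx'],0,c['cx']],[0,c['fy'],c['cy']],[0,0,1]])
    p=cv2.undistortPoints(np.array([[uv]],float),K,np.array(c['distortion']))[0,0]
    T=c['extrinsics'];Rm=T[:3,:3];t=T[:3,3]
    o=-Rm.T@t;d=Rm.T@np.array([p[0],p[1],1]);return o+d*(z-o[2])/d[2]
def w2px(n,P,c=None):
    c=c or r.calibration(n)
    K=np.array([[c['fx'],0,c['cx']],[0,c['fy'],c['cy']],[0,0,1]]);T=c['extrinsics']
    return cv2.projectPoints(np.array(P,float).reshape(-1,3),cv2.Rodrigues(T[:3,:3])[0],T[:3,3],K,np.array(c['distortion']))[0][:,0]
E
python3 - <<'E'
from h import *
cr=lambda u,v:((u+.5)/5-.5+315,(v+.5)/5-.5+200)
ci=lambda u,v:((u+.5)/4-.5+130,(v+.5)/4-.5+200)
obs=[cr(70,115),cr(757,78),cr(789,414),cr(94,461)]
W=np.array([px2w('top',o,.1045)[:2] for o in obs]);print(W, np.linalg.norm(W-np.roll(W,-1,0),axis=1))
M=np.array([[80,160],[80,-160],[-80,-160],[-80,160]])/1e3
f=lambda p:((R.from_euler('z',p[2]).as_matrix()[:2,:2]@M.T).T+p[:2]-W).ravel()
s=least_squares(f,[.6,-.1,0]);print('case',s.x,s.fun)
x,y,a=s.x
C=lambda P:R.from_euler('z',a).apply(P)+[x,y,0]
for n,P in(('pull',[-.11,.055,.0975]),('hasp',[-.092,-.055,.132]),('hasptop',[-.092,-.055,.15])):
    w=C(P);u=w2px('top',w)[0];print(n,w,u,(u-[315,200])*5)
for n,u,v,z in(('vial_c',210,467,.071),('vial_a',416,443,.059),('drop',436,288,.068),('white',457,55,.078),('tape',196,86,.019)):
    print(n,px2w('top',ci(u,v),z))
print('screwdr handle',px2w('top',(520,283),.009), px2w('top',(472,272),.009))
E
```

```text
[[ 0.6621673  -0.06402367]
 [ 0.68749521 -0.38390779]
 [ 0.53033772 -0.39501284]
 [ 0.50258382 -0.07800987]] [0.32088527 0.15754935 0.31821559 0.1601952 ]
case [ 0.59564601 -0.23023854  0.08233692] [ 4.86586508e-05 -1.77404861e-04  1.03881043e-03  7.90803444e-04
 -1.26165810e-03 -1.26317251e-03  1.74189018e-04  6.49773928e-04]
pull [ 0.48149525 -0.1844717   0.0975    ] [380.08506214 302.31853889] [325.42531071 511.59269444]
hasp [ 0.5084811  -0.29261866  0.132     ] [430.5475503  289.97091628] [577.73775149 449.8545814 ]
hasptop [ 0.5084811  -0.29261866  0.15      ] [432.26858181 289.19713447] [586.34290907 445.98567235]
vial_c [0.44074485 0.26996997 0.071     ]
vial_a [0.45810879 0.15307407 0.059     ]
drop [0.54836156 0.14406367 0.068     ]
white [0.68619567 0.1366484  0.078     ]
tape [0.67753286 0.30789878 0.019     ]
screwdr handle [ 0.54205295 -0.5433122   0.009     ] [ 0.567183   -0.42272067  0.009     ]
```

```bash
cat >> h.py <<'E'
cx,cy,ca=0.59565,-0.23024,0.0823
RZ=R.from_euler('z',ca)
C=lambda P:RZ.apply(np.array(P,float))+[cx,cy,0]
def down(yaw):  # tool down, closing axis y at world angle yaw+90deg
    q=[R.from_euler('z',yaw+k*np.pi)*R.from_euler('x',np.pi) for k in(0,1)]
    return q
def go(p,yaw=ca,grasp=True,how='j',v=.15):
    """grasp point to p, tool down, choosing the half turn nearest the present"""
    p=np.array(p,float)-([0,0,.019] if grasp else 0)
    cur=R.from_quat(r.sense()['tcp_rot'])
    q=min(down(yaw),key=lambda q:(cur.inv()*q).magnitude()).as_quat()
    if how=='j': r.move_to(list(p),list(q))
    else: r.move_straight(list(p),v=v,rotation=list(q))
def st(m=''):
    s=r.sense();print(m,'t%.1f'%s['time'],np.round(s['eef_pos'],3),'gap %.3f F %s'%(s['finger_gap'],np.round(s['finger_force'],1)),'ft',np.round(s['ft_force'],1));return s
hasp=lambda t:C([-.092-.074*np.sin(t),-.055,.058+.074*np.cos(t)])
F0=np.arctan2(7,190)
lid=lambda t:C([.08-.1901*np.cos(t+F0),.055,.0905+.1901*np.sin(t+F0)])
E
python3 - <<'E'
from h import *
go(hasp(0)+[0,0,.13]);st('above')
im=r.grab_frame('top');cv2.imwrite('pics/top1.png',im[:,:,::-1])
im=r.grab_frame('wrist');cv2.imwrite('pics/wrist1.png',im[:,:,::-1])
print(w2px('wrist',[hasp(0)+[0,0,.018]]))
E
```

```text
above t3.3 [ 0.509 -0.292  0.243] gap 0.998 F 0.0 ft [0.4 1.2 0.9]
[[318.09683224 240.59229213]]
```

View pics/wrist1.png

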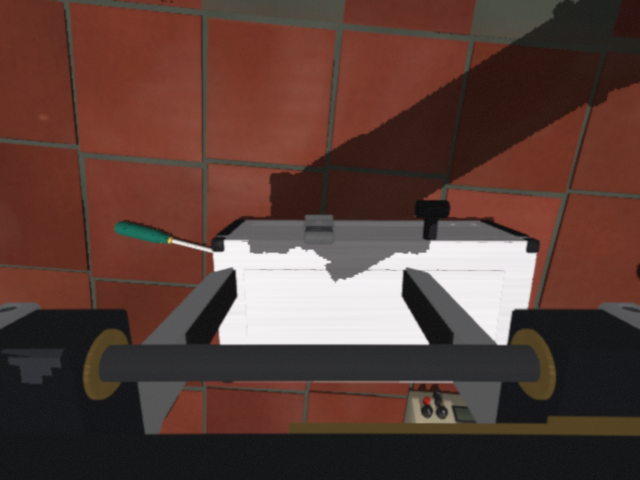

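View pics/top1.png

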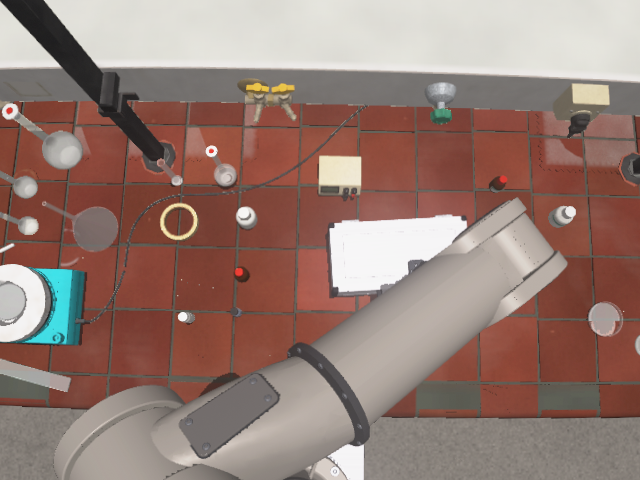

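The wrist view shows the tab at (319,235), against a predicted (318,240). The top view shows no further sampling things, so there are three. Next I swing the hasp.

```bash
python3 - <<'E'
from h import *
r.command_gripper(.6)
go(hasp(0)+[0,0,.004],how='s');st('at')
r.command_gripper(0,f_grip=20);st('pinched')
for t in np.arange(.15,1.45,.15): go(hasp(t)+[0,0,.004],how='s',v=.12)
st('swung')
r.command_gripper(.6)
p=hasp(t)
go(p+[0,0,.12],how='s',v=.3)
im=r.grab_frame('wrist');cv2.imwrite('pics/wrist2.png',im[:,:,::-1])
print(w2px('wrist',[p]))
E
```

```text
at t5.2 [ 0.509 -0.293  0.118] gap 0.603 F 0.0 ft [ 0.2 -0.3  0.3]
pinched t5.8 [ 0.509 -0.293  0.117] gap 0.274 F 20.0 ft [ 0.2 -0.2  1.6]
swung t8.0 [ 0.437 -0.298  0.059] gap 0.273 F 20.0 ft [-0.1  3.  -1.3]
[[317.93455544 238.71006017]]
```

View pics/wrist2.png

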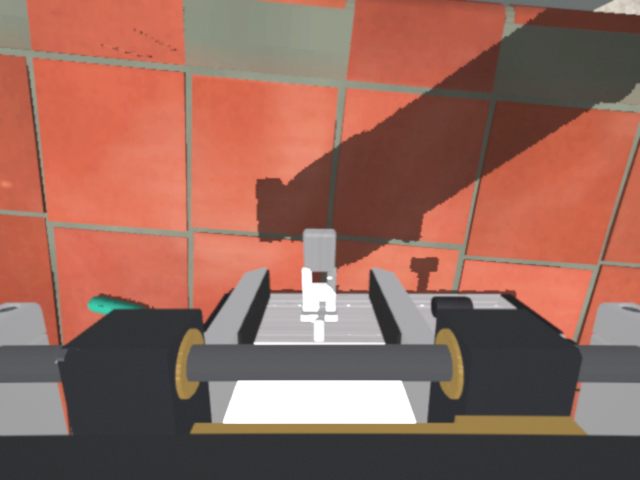

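The hasp is down: its tab is at (319,250) and clear of the catch. Next, the lid.

```bash
python3 - <<'E'
from h import *
go(lid(0)+[0,0,.09]);go(lid(0),how='s');st('at')
r.command_gripper(0,f_grip=20);st('pinched')
for t in np.arange(.1,1.56,.12): go(lid(t),how='s',v=.15)
s=st('lid at %.2f'%t)
r.command_gripper(.6)
go(lid(t)+[0,0,.08],how='s',v=.3);st()
go([.55,.05,.35]);
for n in('top','scene'):
    im=r.grab_frame(n);cv2.imwrite(f'pics/{n}3.png',im[:,:,::-1])
print(w2px('scene',[lid(t)]))
E
```

```text
at t10.6 [ 0.482 -0.185  0.079] gap 0.600 F 0.0 ft [0.8 0.1 0.8]
pinched t11.1 [ 0.482 -0.184  0.079] gap 0.317 F 20.0 ft [-0.2 -0.2  4.2]
lid at 1.54 t14.9 [ 0.673 -0.169  0.262] gap 0.312 F 20.0 ft [ 1.2 -0.2  9.2]
 t16.0 [ 0.672 -0.169  0.343] gap 0.604 F 0.0 ft [-0.8 -0.1  0. ]
[[380.88597458 169.78512803]]
```

View pics/scene3.png

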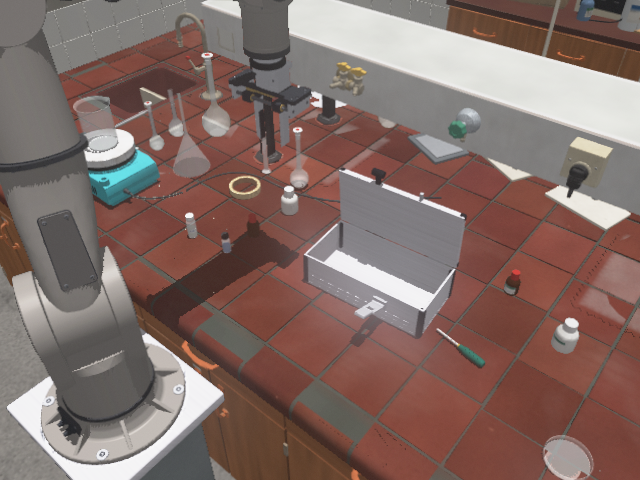

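The scene view shows the lid upright with its bar at (379,175), the case empty and all three items unmoved. Next is picking, with a template check of each item's position.

```bash
cat >> h.py <<'E'
ITEM={'vial_c':([.4407,.2700],.071,.042,.26),'vial_a':([.4581,.1531],.059,.035,.22),'drop':([.5484,.1441],.068,.030,.34)}
ref=cv2.imread('pics/scene0.png')
def locate(k):
    """shift since the first picture, by template in the scene view"""
    p,h,_,_=ITEM[k]
    c=np.array([*p,h/2]);u0=w2px('scene',[c])[0];x,y=np.round(u0).astype(int)
    T=ref[y-18:y+18,x-11:x+11]
    im=r.grab_frame('scene')[:,:,::-1].copy()
    W=50;x0,y0=x-11-W,y-18-W
    m=cv2.matchTemplate(im[y0:y+18+W,x0:x+11+W],T,cv2.TM_CCOEFF_NORMED)
    _,sc,_,l=cv2.minMaxLoc(m);d=np.array(l)-W
    w=px2w('scene',u0+d,h/2)[:2];print(k,'score %.2f'%sc,'d',d,w);return w,sc,d
def pick(k,xy):
    _,h,zg,_=ITEM[k]
    r.command_gripper(.75)
    go([*xy,.16]);go([*xy,zg],how='s');r.command_gripper(0,f_grip=25);st('gripped')
    go([*xy,zg+.13],how='s',v=.2);return st('lifted')
def place(k,P):
    zg=ITEM[k][2];w=C([P[0],P[1],0])
    go([w[0],w[1],zg+.13],how='s',v=.2);s=st('over')
    if s['finger_gap']<.15: print('LOST');return
    go([w[0],w[1],zg+.007],how='s',v=.1);st('low')
    r.command_gripper(.6);go([w[0],w[1],zg+.15],how='s',v=.3)
E
python3 - <<'E'
from h import *
for k in ITEM: w,sc,d=locate(k)
k='vial_a';w,sc,d=locate(k)
if sc>.7 and abs(d).max()<=2:
    if pick(k,ITEM[k][0])['finger_gap']>.15: place(k,[-.015,-.09])
else: print('look')
im=r.grab_frame('scene');cv2.imwrite('pics/scene4.png',im[:,:,::-1])
E
```

```text
vial_c score 1.00 d [0 0] [0.4407 0.27  ]
vial_a score 0.76 d [0 0] [0.4581 0.1531]
drop score 0.58 d [0 0] [0.5484 0.1441]
vial_a score 0.76 d [0 0] [0.4581 0.1531]
gripped t20.6 [0.458 0.153 0.016] gap 0.231 F 25.0 ft [0.3 0.2 0.2]
lifted t21.4 [0.458 0.153 0.145] gap 0.233 F 25.0 ft [ 0.2  0.3 -0.2]
over t24.0 [ 0.588 -0.32   0.146] gap 0.229 F 25.0 ft [ 0.7 -0.7 -0.1]
low t25.4 [ 0.588 -0.321  0.024] gap 0.232 F 25.0 ft [-0.5  1.  -0.5]
```

Vial A is in the case. Next are the dropper and vial C.

```bash
python3 - <<'E'
from h import *
for k,P in(('drop',[-.015,0]),('vial_c',[-.015,.09])):
    w,sc,d=locate(k)
    if sc<.7 or abs(d).max()>2: print('look');break
    if pick(k,ITEM[k][0])['finger_gap']<.15: print('LOST');break
    place(k,P)
st()
im=r.grab_frame('scene');cv2.imwrite('pics/scene5.png',im[:,:,::-1])
E
```

```text
drop score 1.00 d [0 0] [0.5484 0.1441]
gripped t30.6 [0.548 0.144 0.011] gap 0.344 F 24.9 ft [-0.3 -0.2  1.8]
lifted t31.4 [0.548 0.144 0.14 ] gap 0.344 F 24.9 ft [-0.  -0.4 -0.7]
over t33.5 [ 0.581 -0.231  0.141] gap 0.345 F 24.9 ft [ 1.1 -0.  -0.6]
low t34.9 [ 0.581 -0.232  0.019] gap 0.344 F 24.9 ft [ 0.2 -0.  -1. ]
vial_c score 1.00 d [0 0] [0.4407 0.27  ]
gripped t40.1 [0.441 0.27  0.023] gap 0.275 F 25.0 ft [-0.6 -0.1  2. ]
lifted t40.9 [0.44  0.27  0.152] gap 0.269 F 25.0 ft [-0.6 -0.2 -1.1]
over t43.3 [ 0.573 -0.141  0.153] gap 0.270 F 25.0 ft [-0.8  0.8  0.2]
low t44.6 [ 0.574 -0.142  0.031] gap 0.274 F 25.0 ft [ 0.5 -0.   0.3]
 t45.9 [ 0.573 -0.141  0.173] gap 0.599 F 0.0 ft [-0.1 -0.  -0.3]
```

View pics/scene5.png

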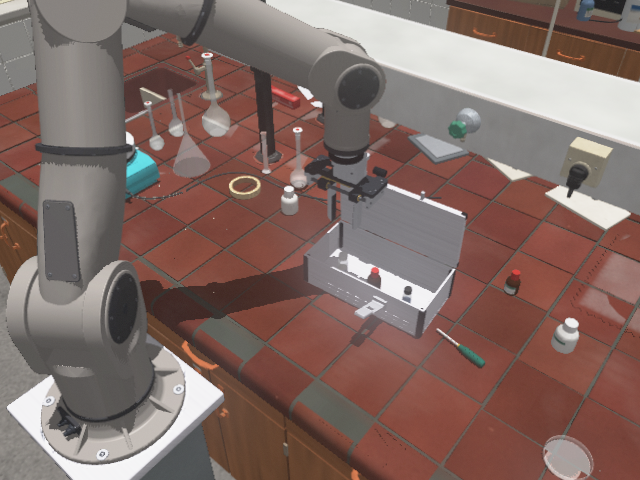

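All three stand in the case: white cap at (341,257), red at (374,275) and black at (407,292). Next I lower the lid.

```bash
python3 - <<'E'
from h import *
p=r.sense()['eef_pos'];t0=1.54
go([p[0],p[1],.40],how='s',v=.25)
go(lid(t0)+[0,0,.09]);go(lid(t0),how='s',v=.1);st('at')
r.command_gripper(0,f_grip=20);st('pinched')
for t in np.arange(1.44,-.001,-.12):
    go(lid(t),how='s',v=.12)
    g=r.sense()['finger_gap']
    if not .29<g<.36: print('gap',t,g);break
go(lid(-.01),how='s',v=.05);st('shut')
r.command_gripper(.6);st()
go(lid(0)+[0,0,.12],how='s',v=.25)
im=r.grab_frame('wrist');cv2.imwrite('pics/wrist6.png',im[:,:,::-1])
print(w2px('wrist',[lid(0),lid(.06),hasp(1.35)]))
E
```

```text
at t48.5 [ 0.672 -0.169  0.262] gap 0.600 F 0.0 ft [-1.   0.7  0.3]
pinched t49.0 [ 0.672 -0.169  0.262] gap 0.317 F 20.0 ft [ 0.8 -3.3  0.6]
shut t53.7 [ 0.481 -0.184  0.077] gap 0.323 F 20.0 ft [ 1.4 -0.8  3.2]
 t54.3 [ 0.481 -0.184  0.077] gap 0.599 F 0.0 ft [ 1.1 -0.2 -1.2]
[[317.96168636 239.22464163]
 [317.92910306 243.42332927]
 [194.25074494 173.58619853]]
```

View pics/wrist6.png

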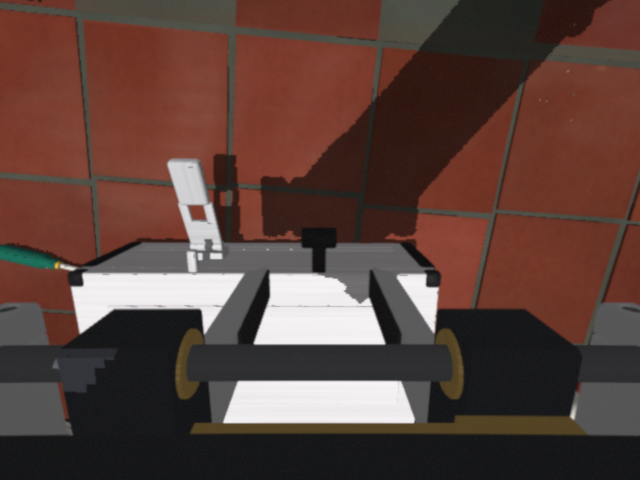

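The bar is at (318,238), as predicted for a shut lid, and the hasp tab is at (188,180). Next I swing the hasp back.

```bash
python3 - <<'E'
from h import *
p=hasp(1.35)
go(p+[0,0,.12]);go(p+[0,0,.003],how='s');st('at')
r.command_gripper(0,f_grip=20);st('pinched')
for t in list(np.arange(1.2,-.01,-.15))+[-.03]:
    go(hasp(max(t,-.03))+[0,0,.004],how='s',v=.1)
    g=r.sense()['finger_gap']
    if not .24<g<.31: print('gap',t,g);break
st('end')
r.command_gripper(.6);go(hasp(0)+[0,0,.13],how='s',v=.2);st()
im=r.grab_frame('wrist');cv2.imwrite('pics/wrist7.png',im[:,:,::-1])
print(w2px('wrist',[hasp(t)*1+0 for t in(0,.15)]))
E
```

```text
at t56.5 [ 0.437 -0.299  0.059] gap 0.599 F 0.0 ft [0.5 0.5 0.3]
pinched t57.1 [ 0.437 -0.298  0.058] gap 0.272 F 20.0 ft [-0.   0.7  0.8]
end t59.7 [ 0.509 -0.293  0.117] gap 0.274 F 20.0 ft [-7.2  0.9  4.5]
 t61.1 [ 0.508 -0.292  0.242] gap 0.601 F 0.0 ft [-0.   1.4  0.1]
[[317.85046325 236.86701243]
 [317.8510635  224.49276679]]
```

View pics/wrist7.png

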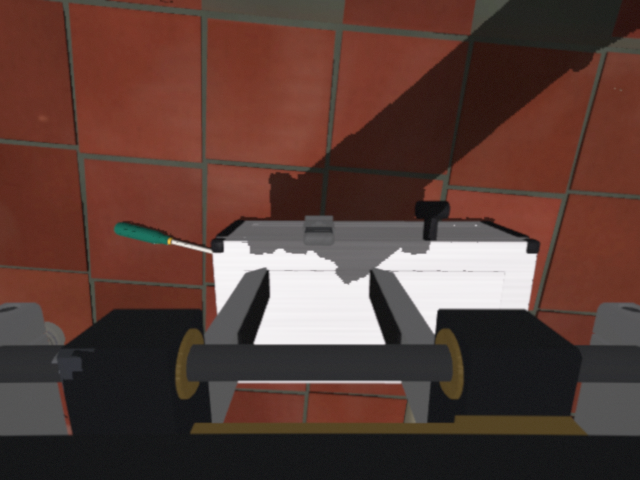

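The view matches the starting one, with the tab upright at (319,237) and the lid shut, so I'll hand the job in.

```bash
python3 -c "
from bench import r
print(r.sign_off())"
```

```text
the job is handed in; nothing more can be done
None
```

The case is packed and the job is handed in: the three things on the bench (both vials and the dropper bottle) are inside, the lid is shut and the hasp is back over the catch; no verdict came back.

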